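# Collapse the empty coating pedestal

## Robot

A 7-joint arm with a two-finger parallel gripper is mounted at the origin on the work surface. World frame = base frame: x ahead of the robot, y to its left, z up, the work surface at z = 0. Lengths are in m, angles in rad, forces in N, time in s.
With the tool pointing down it reaches from about 0.4 to 0.925 m from the base axis. Payload 5.6 kg.
Tool frame: the origin (TCP) lies midway between the tips of the shut fingers; the grasp point (between the pads) lies ctrl.tcp_to_grasp behind it (ctrl.tcp_to_grasp is the distance from the TCP to the grasp point, in m); y points along the fingers, z is the direction in which the jaws open and shut, and the axes are right-handed (so a half turn about y gives the same grasp; the last joint's range is limited). The gripper opens to 85 mm and grips with 20 to 120 N. Pads are 22 mm wide; open, the fingers measure 114 mm over their backs; the gripper's body (76 mm by 85 mm) begins 54 mm behind the grasp point. The pads swing forward as they close: fully open they stand 13 mm farther back than shut.
Start: joints at [-1.289, 0.468, -0.012, 1.603, 0.006, 1.071, -0.056], TCP at [0.207, 0.616, 0.231] pointing down, gripper open.
Joint ranges: [-2.53, 2.53], [-0.31, 2.02], [-1.57, 1.55], [0.28, 2.44], [-1.29, 4.43], [0.15, 1.84], [-2.92, 2.92]. Speed limits (rad/s): [2.57, 2.57, 3.14, 3.14, 3.14, 3.14, 3.14].

## Interface

Orientations are given as a rotation vector (axis times angle).
In Python, from plant import telemetry, get_image, camera_model, finish_job, ctrl gives the robot as it stands.
- The arm moves only by the tool move_arm, never from a script. Its argument "plan" is a list that holds one entry, the list of rows, each a list of 7 numbers: the shift along the tool's x, y, z in mm, then the turn, a rotation vector about the tool's x, y, z in degrees, then the opening, from 0 (shut) to 1 (fully open). In form: [[[tx, ty, tz, wx, wy, wz, grip], ...]]. A call has 1 to 20 rows; each row is the pose to reach, as a shift and turn from the pose measured when the call began, along the tool's axes at that moment; what a row does not reach only later rows make up. A row lasts 1/8 s, in which the tool goes at most 62.5 mm and 10.7 degrees, less where a joint would pass 70% of its speed; a pose out of reach is approached as far as the arm can. A call with a gripper value outside its range is refused whole. The fingers move at their own pace and stop on an object; the grip force is fixed at half the most. Time passes only in rows, so rows that repeat a pose let the fingers close. It gives the time, the measured TCP pose, the force and the opening at its end, in the units of the state.
- telemetry.read_state(): the state, without advancing time (a new reading comes with each control period).
- get_image(name): name is "side" or "top"; returns (picture, depth): 480x640x3 uint8, blue, green, red; 480x640 float32, m along the optical axis (not along the pixel's ray), 0 where there is no reading.
- camera_model(name): a dict with "K" (3x3 intrinsics, pixels), "dist" ([k1, k2, p1, p2, k3] as OpenCV has them; the pictures are not rectified), "eye" and "attitude" of the camera in the world. Camera axes: x right, y down, z forward; pixel columns grow to the right and rows downward; lengths in m; the calibration is good to about 2 mm. A picture is of the moment at which its call begins. camera_model takes no time and is no camera call.
- finish_job(): hands the job in, once; it reports no verdict.
The state is a dict: "time": time; "joints": joint angles; "qd": joint speeds; "joint_torque": joint torques, N m; "ee_pos": TCP position; "tcp_rot": TCP orientation; "contact_force": force on the tool from outside, world axes, zero at the start; "torque": the same for the moment, N m; "width": finger opening in m.
Only numpy, scipy, OpenCV 4.12 (cv2) and the standard library are available. Lean on these libraries where they do the work, as an engineer would, in place of code of your own. Each camera call takes 0.05 s, during which the arm holds its last target. There are 200 camera calls.

## Task

The coating round is over: push the empty telescoping pedestal straight down until it is fully collapsed, the thin innermost tube home first and then the middle tube. Leave the other pedestal up, with its freshly coated cheese wheel undisturbed on top.

Things in the scene. Friction and masses are not known exactly. Their poses are not given: they have to be found in the camera images.
- plate_top (a point): centre of the top face of the flat round aluminium plate (44 mm across, 12 mm thick) on top of the empty pedestal, an upright three-section steel telescope fixed to the table (base disc 120 mm across, outer tube 48 mm across with a 54 mm grey collar, its top 95 mm above the table). This face is 117 mm above the table when both tubes are home. z up.
- ped_in (a joint): how far the inner tube (26 mm across, carries the plate) stands out of the middle tube of the empty pedestal, m: 0 = home (plate rests on the middle tube's collar), at most 0.06, starts at 0.035 to 0.06. Slides at about 4 N, easier than the middle tube, so a push down on the plate sinks it first. Stays where it is left.
- ped_mid (a joint): how far the middle tube (38 mm across, grey collar 46 mm across and 10 mm thick on its top) stands out of the outer tube of the empty pedestal, m: 0 = home (collar rests on the outer tube's collar), at most 0.06, starts at 0.035 to 0.06. Slides at about 10 N; with the inner tube home, pushing on down on the plate sinks it. Stays where it is left.
- wheel_centre (a point): centre of the yellow cheese wheel (96 mm across, 65 mm tall, loose, about 0.45 kg) on the other pedestal, an extended twin 0.28 m or more from the empty one. The wheel's top is 286 mm above the table; nothing else near is taller, and what lies within 0.15 m of the pedestals is under 135 mm tall.
Things that resemble listed ones, but are neither listed nor needed, are in the scene too. Leave any brown or orange look-alike of the part that bears plate_top alone.

How it is judged:
By the outcome, as a careful person would: the job done as asked, in the order asked, and still so for the second after the job is handed in, with the robot touching nothing.
It also fails if it takes over 35 s, if anything falls off the work surface, if the arm or the gripper's body presses on something with over 40 N, if the wrist force passes 120 N, or if a joint passes its speed limit or range.

## Working session

There is one attempt and no reset: what is moved stays moved. The work goes in short steps, Python scripts to look and compute and a tool call to move; the robot and the scene stay as the last step left them, time stands still between calls to the robot, and variables do not carry over. Pictures are saved under pics/ and viewed, about 8 in all and at most 12, crops included, and the job is handed in when it is done.

Besides the shell and the picture viewer there is one more tool, called after ">>>" by a JSON object that holds its "method" and its "body", one argument or row to a line. move_arm: Moves the arm, as the interface text tells. Its arguments: {"type":"object","properties":{"plan":{"type":"array","items":{"type":"array","items":{"type":"array","items":{"type":"number"}}}}},"required":["plan"]}

```bash
mkdir -p pics; ls
cat > h.py <<'E'
import numpy as np, cv2
from plant import telemetry, get_image, camera_model, finish_job, ctrl
from scipy.spatial.transform import Rotation as R
def Rm(a):
    a=np.array(a,float); return a if a.shape==(3,3) else R.from_rotvec(a).as_matrix()
def world(name,uv,z):
    m=camera_model(name); n=cv2.undistortPoints(np.array(uv,float).reshape(-1,1,2),np.array(m["K"]),np.array(m["dist"])).reshape(-1,2)
    z=np.ravel(z)[:,None]; p=np.c_[n,np.ones(len(n))]*z
    return p@Rm(m["attitude"]).T+np.array(m["eye"])
E
python3 - <<'E'
from h import *
for n in("side","top"):
    im,d=get_image(n); cv2.imwrite(f"pics/{n}0.png",im); np.save(f"{n}0.npy",d); print(camera_model(n),(d>0).mean())
print(telemetry.read_state(), ctrl.tcp_to_grasp)
E
```

```text
pics
{'K': array([[555.76178162,   0.        , 311.46658268],
       [  0.        , 555.76178162, 243.26653912],
       [  0.        ,   0.        ,   1.        ]]), 'dist': array([-0.06477108,  0.        ,  0.        ,  0.        ,  0.        ]), 'eye': array([ 0.00687753, -0.63426216,  1.01252986]), 'attitude': array([-2.29195257,  0.777372  , -0.2983069 ])} 0.9960807291666667
{'K': array([[567.67268735,   0.        , 318.18500087],
       [  0.        , 567.67268735, 248.04428663],
       [  0.        ,   0.        ,   1.        ]]), 'dist': array([-0.12727378,  0.        ,  0.        ,  0.        ,  0.        ]), 'eye': array([ 0.37371023, -0.01969432,  1.21591849]), 'attitude': array([-2.17270154,  2.15791089, -0.08267548])} 0.9959700520833333
{'time': 0.1, 'joints': array([-1.28896264,  0.46831687, -0.01160535,  1.60353884,  0.00600613,
        1.07137007, -0.05628297]), 'qd': array([-0.00089405, -0.00082536, -0.00019375, -0.00257101,  0.00085178,
        0.00104774,  0.00066642]), 'joint_torque': array([ 1.12638339e-03, -5.33526886e+01,  2.14578467e-02, -2.51966661e+01,
        1.15365058e-02,  4.38366944e-03,  2.78434163e-05]), 'ee_pos': array([0.20735168, 0.61551471, 0.23041253]), 'tcp_rot': array([-1.55731387,  0.25512014, -0.25489936]), 'contact_force': array([-0.01947704,  0.00166401,  0.00075853]), 'torque': array([0.01537931, 0.02287304, 0.02305556]), 'width': 0.08507259661414948} 0.0187
```

View pics/side0.png

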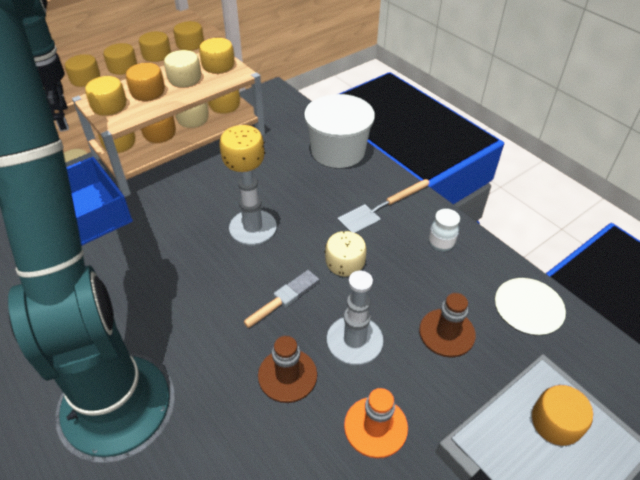

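View pics/top0.png

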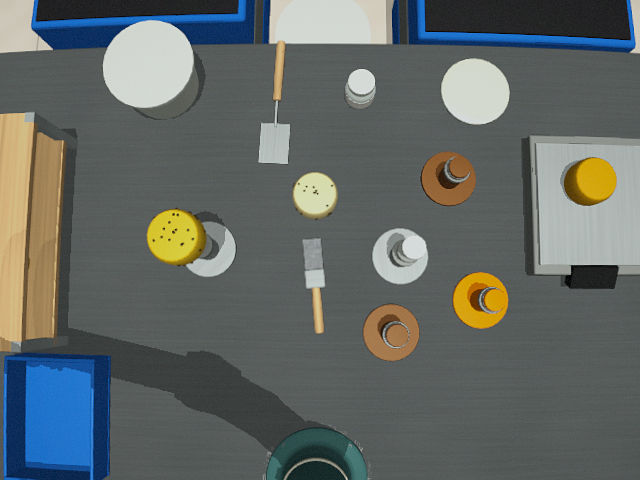

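Side view: the empty pedestal's plate is at about (361,281) and the wheel at (242,148). Top view: the plate is at about (414,247) and the wheel at (176,237).
Look-alikes, by side-view pixel: brown (286,345), brown (456,300) and orange (380,397). The pale cheese at (346,252) stands on the table. I choose the bare steel pedestal with the aluminium plate at (361,281), and check it in a crop.

Run:
```python
from h import *
S=cv2.imread("pics/side0.png");T=cv2.imread("pics/top0.png")
a=cv2.resize(S[250:370,310:410],None,fx=4,fy=4,interpolation=cv2.INTER_CUBIC);b=cv2.resize(T[215:295,365:435],None,fx=6,fy=6,interpolation=cv2.INTER_CUBIC)
cv2.imwrite("pics/crop.png",np.hstack([a[:480,:400],b[:480,:400]]))
for n,box in(("side",(330,400,265,370)),("top",(365,440,220,290)),("side",(215,270,120,240)),("top",(140,240,200,280))):
    d=np.load(n+"0.npy");u,v=np.meshgrid(np.arange(box[0],box[1]),np.arange(box[2],box[3]))
    p=world(n,np.c_[u.ravel(),v.ravel()],d[v,u].ravel())
    print(n)
    zt=np.percentile(p[p[:,2]<.4][:,2],99.5)
    m=(abs(p[:,2]-zt)<.004); q=p[m]
    c,r=cv2.minEnclosingCircle(q[:,:2].astype(np.float32))
    print(" top z",np.median(q[:,2]).round(4),m.sum(),"centre",np.round(c,4),"r",round(r,4), "mid", q[:,:2].min(0).round(4),q[:,:2].max(0).round(4))
    h,e=np.histogram(p[:,2],np.arange(-.01,.3,.01)); print(h)
```

```text
side
 top z 0.2104 319 centre [ 0.4672 -0.1742] r 0.0233 mid [ 0.447  -0.1972] [ 0.4891 -0.1546]
[1069 3287 1148  129  153  104   61   63   50   53  212   57   60   54
   26  227   50   37   40   30   10  205  195    0    0    0    0    0
    0    0]
top
 top z 0.21 352 centre [ 0.4702 -0.1718] r 0.0219 mid [ 0.4494 -0.1927] [ 0.4906 -0.1512]
[1260 2319  850   13   10   13    5    2    0   12  130    7    2    0
    8  119    0    0    0    0    2  300  176    0    0    0    0    0
    0    0]
side
 top z 0.2882 658 centre [0.4772 0.2375] r 0.0446 mid [0.4328 0.1938] [0.5188 0.2816]
[ 583 2198  557   73   79   79   96  163  271   48  144   48   49   49
   50   37  134   52   41   34   33    1    0   51  107  158  156  164
  206  841]
top
 top z 0.2872 1400 centre [0.4815 0.2408] r 0.0437 mid [0.4392 0.1983] [0.5233 0.2829]
[1485 2794  784   19   23   18   21   19    0   14  121   21   13    3
    0    0    0    0    0    0    0    0    0    0   33   56   69   96
  205 2132]
```

View pics/crop.png

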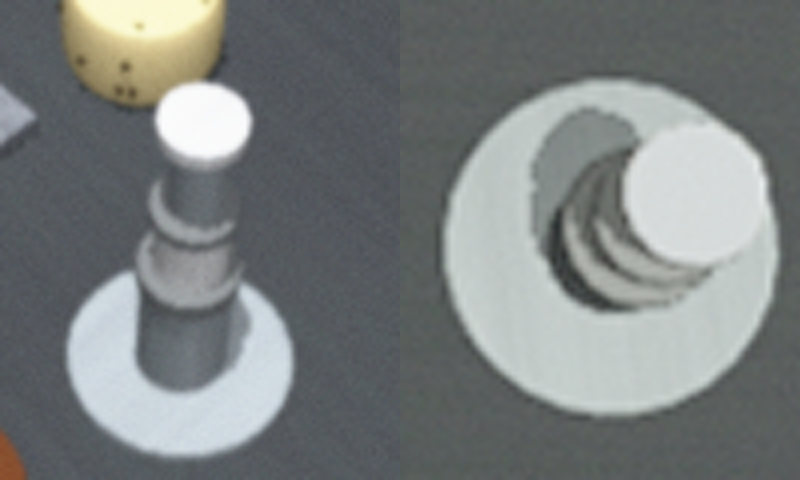

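The crop shows a bare silver telescope with a white aluminium plate and grey collars. Both views agree: plate at about (0.469, −0.173, 0.210) and wheel at (0.48, 0.24) with its top at 0.287. Next I compute the tool-frame shifts for the transit.

```bash
cat >> h.py <<'E'
def shift(P):
    s=telemetry.read_state(); return (Rm(s["tcp_rot"]).T@(np.array(P)-s["ee_pos"]).T*1000).T.round(0)
E
python3 - <<'E'
from h import *
s=telemetry.read_state();M=Rm(s["tcp_rot"]);print(M.round(3))
for P in [(.207,.616,.42),(.30,.45,.42),(.40,.22,.42),(.469,-.173,.42),(.469,-.173,.26)]: print(P,shift(P))
# rotation needed to be exactly down: minimal
y=M[:,1]; w=np.cross(y,[0,0,-1]); print(np.degrees(M.T@w).round(2))
E
```

```text
[[ 0.948 -0.     0.319]
 [-0.319 -0.002  0.948]
 [ 0.    -1.    -0.002]]
(0.207, 0.616, 0.42) [  -0. -190.    0.]
(0.3, 0.45, 0.42) [ 141. -189. -128.]
(0.4, 0.22, 0.42) [ 309. -189. -314.]
(0.469, -0.173, 0.42) [ 500. -188. -664.]
(0.469, -0.173, 0.26) [ 500.  -28. -664.]
[ 0.09 -0.    0.01]
```

>>> {"method": "move_arm", "body": {
  "plan": [
    [[0, -50, 0, 0, 0, 0, 0], [0, -100, 0, 0, 0, 0, 0], [0, -150, 0, 0, 0, 0, 0], [0, -189, 0, 0, 0, 0, 0], [35, -189, -32, 0, 0, 0, 0], [70, -189, -64, 0, 0, 0, 0], [105, -189, -96, 0, 0, 0, 0], [141, -189, -128, 0, 0, 0, 0], [175, -189, -165, 0, 0, 0, 0], [208, -189, -202, 0, 0, 0, 0], [241, -189, -239, 0, 0, 0, 0], [275, -189, -276, 0, 0, 0, 0], [309, -189, -314, 0, 0, 0, 0], [333, -189, -358, 0, 0, 0, 0], [357, -189, -402, 0, 0, 0, 0], [381, -189, -446, 0, 0, 0, 0], [405, -189, -490, 0, 0, 0, 0], [429, -189, -534, 0, 0, 0, 0], [453, -189, -578, 0, 0, 0, 0], [477, -189, -622, 0, 0, 0, 0]]
  ]
}}

```text
time: 2.6
ee_pos: [0.4607, -0.1274, 0.4204]
tcp_rot: [-1.557, 0.255, -0.255]
contact_force: [0.6, -0.5, 0.6]
width: -0.0
```

Run:
```python
from h import *
s=telemetry.read_state();print(s["joints"].round(2),s["ee_pos"].round(4),Rm(s["tcp_rot"])[:,1].round(4),shift([(.469,-.173,.40),(.469,-.173,.24),(.469,-.173,.117)]))
```

```text
[-0.51 -0.01  0.71  1.78  0.01  1.37  1.45] [ 0.4607 -0.1274  0.4204] [-2.0e-04 -1.1e-03 -1.0e+00] [[ 22.  20. -41.]
 [ 22. 180. -40.]
 [ 22. 303. -40.]]
```

>>> {"method": "move_arm", "body": {
  "plan": [
    [[22, 0, -40, 0, 0, 0, 0], [22, 40, -40, 0, 0, 0, 0], [22, 80, -40, 0, 0, 0, 0], [22, 120, -40, 0, 0, 0, 0], [22, 155, -40, 0, 0, 0, 0], [22, 180, -40, 0, 0, 0, 0], [22, 185, -40, 0, 0, 0, 0], [22, 185, -40, 0, 0, 0, 0]]
  ]
}}

```text
time: 3.6
ee_pos: [0.4689, -0.1727, 0.2358]
tcp_rot: [-1.557, 0.255, -0.255]
contact_force: [-0.1, -0.6, 0.1]
width: -0.0002
```

Run:
```python
from h import *
S,ds=get_image("side");T,dt=get_image("top")
a=cv2.resize(S[220:370,310:410],None,fx=4,fy=4);b=cv2.resize(T[190:290,350:450],None,fx=4,fy=4)
c=np.zeros((600,800,3),np.uint8);c[:,:400]=a;c[:400,400:]=b;cv2.imwrite("pics/near.png",c)
print(shift([(.469,-.173,.215),(.469,-.173,.16),(.469,-.173,.117)]),telemetry.read_state()["ee_pos"])
```

```text
[[ -0.  21.  -0.]
 [ -1.  76.  -0.]
 [ -1. 119.  -0.]] [ 0.46945175 -0.17280595  0.23649656]
```

View pics/near.png

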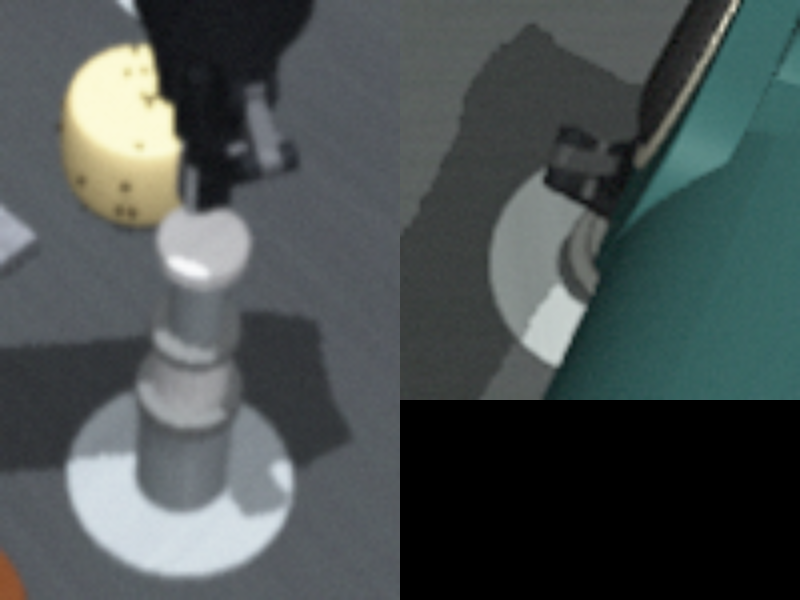

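The side crop shows the shut finger tips centred just above the plate, at about (205,205) against a plate centre of (203,240) in the crop. That fits the 26 mm gap. I'll push down slowly.

>>> {"method": "move_arm", "body": {
  "plan": [
    [[0, 8, 0, 0, 0, 0, 0], [0, 16, 0, 0, 0, 0, 0], [0, 21, 0, 0, 0, 0, 0], [0, 24, 0, 0, 0, 0, 0], [0, 27, 0, 0, 0, 0, 0], [0, 30, 0, 0, 0, 0, 0], [0, 33, 0, 0, 0, 0, 0], [0, 36, 0, 0, 0, 0, 0], [0, 39, 0, 0, 0, 0, 0], [0, 42, 0, 0, 0, 0, 0], [0, 45, 0, 0, 0, 0, 0], [0, 48, 0, 0, 0, 0, 0], [0, 51, 0, 0, 0, 0, 0], [0, 54, 0, 0, 0, 0, 0], [0, 57, 0, 0, 0, 0, 0], [0, 60, 0, 0, 0, 0, 0]]
  ]
}}

```text
time: 5.7
ee_pos: [0.4695, -0.1729, 0.1763]
tcp_rot: [-1.557, 0.253, -0.256]
contact_force: [-0.8, 0.1, 2.9]
width: 0.0003
```

>>> {"method": "move_arm", "body": {
  "plan": [
    [[0, 3, 0, 0, 0, 0, 0], [0, 6, 0, 0, 0, 0, 0], [0, 9, 0, 0, 0, 0, 0], [0, 12, 0, 0, 0, 0, 0], [0, 15, 0, 0, 0, 0, 0], [0, 18, 0, 0, 0, 0, 0], [0, 21, 0, 0, 0, 0, 0], [0, 24, 0, 0, 0, 0, 0], [0, 27, 0, 0, 0, 0, 0], [0, 30, 0, 0, 0, 0, 0]]
  ]
}}

```text
time: 6.95
ee_pos: [0.4696, -0.1729, 0.1464]
tcp_rot: [-1.556, 0.253, -0.256]
contact_force: [-2.9, 0.8, 7.0]
width: -0.0001
```

Run:
```python
from h import *
S,ds=get_image("side")
cv2.imwrite("pics/mid.png",cv2.resize(S[250:370,310:410],None,fx=4,fy=4))
s=telemetry.read_state();print(s["ee_pos"],s["contact_force"])
```

```text
[ 0.46953832 -0.17293671  0.14616119] [-0.79687679  0.10497907  5.23993947]
```

View pics/mid.png

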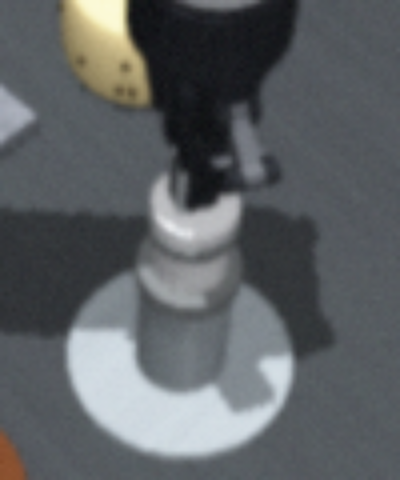

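The plate now rests on the middle collar, so the inner tube is home, and the middle tube is sinking. About 29 mm remain.

>>> {"method": "move_arm", "body": {
  "plan": [
    [[0, 3, 0, 0, 0, 0, 0], [0, 6, 0, 0, 0, 0, 0], [0, 9, 0, 0, 0, 0, 0], [0, 12, 0, 0, 0, 0, 0], [0, 15, 0, 0, 0, 0, 0], [0, 18, 0, 0, 0, 0, 0], [0, 21, 0, 0, 0, 0, 0], [0, 24, 0, 0, 0, 0, 0], [0, 26, 0, 0, 0, 0, 0], [0, 27, 0, 0, 0, 0, 0], [0, 28, 0, 0, 0, 0, 0], [0, 28, 0, 0, 0, 0, 0]]
  ]
}}

```text
time: 8.5
ee_pos: [0.4696, -0.1729, 0.1182]
tcp_rot: [-1.556, 0.253, -0.256]
contact_force: [-2.0, 0.7, 5.3]
width: -0.0
```

>>> {"method": "move_arm", "body": {
  "plan": [
    [[0, 1, 0, 0, 0, 0, 0], [0, 1.5, 0, 0, 0, 0, 0], [0, 2, 0, 0, 0, 0, 0], [0, 2, 0, 0, 0, 0, 0]]
  ]
}}

```text
time: 9.0
ee_pos: [0.4696, -0.1729, 0.117]
tcp_rot: [-1.555, 0.253, -0.256]
contact_force: [-3.7, 1.6, 13.5]
width: 0.0001
```

>>> {"method": "move_arm", "body": {
  "plan": [
    [[0, 1, 0, 0, 0, 0, 0], [0, 2, 0, 0, 0, 0, 0], [0, 2, 0, 0, 0, 0, 0]]
  ]
}}

```text
time: 9.38
ee_pos: [0.4697, -0.173, 0.1168]
tcp_rot: [-1.553, 0.254, -0.256]
contact_force: [-8.0, 2.9, 26.0]
width: 0.0
```

The force rises to 26 N with no further travel at 0.117, so both tubes are at the hard stop. I'll retract straight up.

>>> {"method": "move_arm", "body": {
  "plan": [
    [[0, -3, 0, 0, 0, 0, 0], [0, -10, 0, 0, 0, 0, 0], [0, -30, 0, 0, 0, 0, 0], [0, -70, 0, 0, 0, 0, 0], [0, -120, 0, 0, 0, 0, 0], [0, -170, 0, 0, 0, 0, 0], [0, -220, 0, 0, 0, 0, 0], [0, -250, 0, 0, 0, 0, 0], [0, -250, 0, 0, 0, 0, 0], [0, -250, 0, 0, 0, 0, 0]]
  ]
}}

```text
time: 10.62
ee_pos: [0.4686, -0.1732, 0.3657]
tcp_rot: [-1.553, 0.255, -0.255]
contact_force: [0.5, 0.7, -0.3]
width: 0.0
```

Run:
```python
from h import *
S,d=get_image("side");cv2.imwrite("pics/end.png",S)
for box in((335,385,280,345),(215,270,120,240)):
    u,v=np.meshgrid(np.arange(box[0],box[1]),np.arange(box[2],box[3]))
    p=world("side",np.c_[u.ravel(),v.ravel()],d[v,u].ravel()); p=p[p[:,2]<.32]
    zt=np.percentile(p[:,2],99);q=p[abs(p[:,2]-zt)<.004]
    print(np.median(q,0).round(4),q.min(0).round(3),q.max(0).round(3))
s=telemetry.read_state();print(s["time"],s["ee_pos"],s["contact_force"],s["qd"].round(3))
```

```text
[ 0.4671 -0.1751  0.1181] [ 0.447 -0.196  0.116] [ 0.489 -0.153  0.123]
[0.4766 0.2363 0.288 ] [0.433 0.192 0.286] [0.519 0.284 0.292]
10.675 [ 0.46849287 -0.17315756  0.36544516] [-0.49693529 -0.48486208  0.69105563] [ 0.003  0.007  0.     0.003  0.001  0.003 -0.001]
```

View pics/end.png

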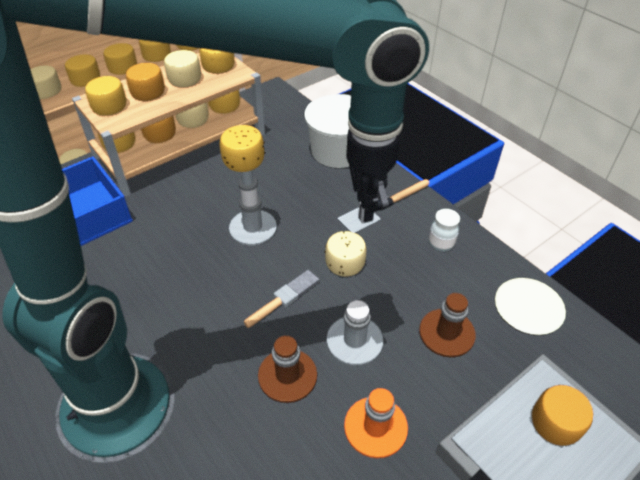

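The final view shows the empty pedestal collapsed at (357,312). The wheel is still on its extended pedestal at (242,148), the look-alikes are untouched, and the arm is clear.

```bash
python3 -c "
from h import *
print(finish_job())"
```

```text
the job is handed in; nothing more can be done
None
```

The empty pedestal is fully collapsed. I pushed its plate straight down with the shut fingertips, and the inner tube went home before the middle tube. I then pulled straight up and handed the job in at about 10.7 s.

- **Order:** a picture taken partway down showed the plate on the middle collar while the middle tube was still partly out.
- **Fully home:** the tool stopped at 0.117 m, the stated home height. Pressing on raised the push to 26 N with only 0.2 mm more travel. After release the side camera put the plate top at 0.118 m, within the 2 mm calibration error.
- **Other pedestal:** the wheel's top still reads 0.288 m, and its position matches the first side view within about 1 mm. The side picture shows the look-alikes where they were.
- **Clear of contact:** the arm ended about 0.25 m above the plate, with the contact force near zero.

One reading disagreed slightly. While the middle tube was sliding, the sensor showed about 5–7 N against the stated 10 N, with small sideways forces. The hard stop and the camera height still show it is home.

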